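Key and seat the chilly bin's port cap

TASK

Close the round filling port in the chilly bin's lid: push the orange tab round with a fingertip until the notch in the white cap's rim stands over the steel pin at the red mark, then press the cap down until it is fully home. Use fingertip pushes only: do not take the tab between the fingers or pull the cap up, and leave the jar, spoon, plate and tiffin tiers where they are.

Things in the scene. Friction and masses are not known exactly. Their poses are not given: they have to be found in the camera images.
- cap_centre (a point): Centre of the flat upper face of the white cap, a level disc 110 mm in diameter, 8 mm thick, in the port on the lid of the teal bin (lid 260 x 360 mm, 185 mm above the bench; the bin does not move). On the vertical turning axis; sinks 8 mm when pressed home. x points to the notch, z up. The face is flat and clear but for the tab: press anywhere near the centre.
- cap_notch (a point): Middle of the notch at the cap's rim, at the height of the cap's upper face, 56 mm from the turning axis. The notch is an open gap in the rim about 17 mm wide and 9 mm deep, with a black line on the cap's face leading to it; it turns with the cap.
- cap_tab (a point): Centre of the top of the orange push tab on the cap, 40 mm from the turning axis, diametrically opposite the notch. A rib standing 14 mm above the cap's face, 22 mm long radially (29 to 51 mm from the axis), 10 mm thick; push on either flat side. x radial towards the notch, y across the tab.
- pin (a point): Top of the fixed upright steel pin (10 mm diameter, domed) on the port's grey flange, 56 mm from the turning axis, with a red ear of the flange (14 mm wide) just outside it. The flange (140 mm diameter) lies 7 mm below this point. The pin's outer half shows beside the cap's rim. Its top is 1 mm below the raised cap's underside: the cap goes down only with the notch over it, to about 3.5 mm either way.
- cap_turn (a joint): Turn of the cap about the vertical axis, rad, positive anticlockwise seen from above. Notch over pin at 0 and at any whole turn (6.283). Turns freely both ways without stops against a friction of about 0.06 N m (1.5 N at the tab) and stays where it is left.
- cap_press (a joint): How far the cap is pressed down, m: 0 raised (as found), 0.008 fully home on the flange. Its seal ring resists with about 5 N and holds the cap where it is left; there is no spring back. Negative when pulled up.
- jar: Small green glass jar with a wooden lid, 54 mm diameter, 62 mm tall, standing on the bin's lid beside the port; origin at the centre of its underside. Not to be moved.
- spoon: Bamboo spoon, 180 mm long, up to 32 mm wide, 8 mm high, lying on the bin's lid; origin on its underside near the middle, x along it towards its bowl. Not to be moved.
- plate: White ceramic side plate, 180 mm diameter, 18 mm high, on the bench; origin at the centre of its underside. Not to be moved.
- tier_low: Open stainless tiffin tier, 124 mm diameter, 60 mm tall, on the bench; origin at the centre of its underside. Not to be moved.
- tier_up: Lidded stainless upper tiffin tier with a wire handle, 130 mm diameter, 91 mm tall, on the bench; origin at the centre of its underside. Not to be moved.

How it is judged (in metres and radians):
On the way, in this order (a step that is already met when the one before it is completed fails the run):
1. the cap's notch is brought over the pin while the cap is still raised (horizontal distance between cap_notch and pin below 0.007 m and value of joint cap_press below 0.004 m).
2. the cap is pressed fully home with the pin in its notch (horizontal distance between cap_notch and pin below 0.007 m and value of joint cap_press above 0.0065 m), for 0.2 s.
At the end, for the whole second after the job is handed in: The cap is pressed down at least 6.5 of its 8 mm, the middle of its notch is within 7 mm of the pin, and it is at rest (all of step 2 and velocity of joint cap_turn between -0.05 and 0.05 rad/s); the robot touches nothing.
It fails at once if the cap is pulled or lifted upwards (more than 3 mm above where it stood) (value of joint cap_press below -0.003 m).
It fails at once if the orange tab is taken between the fingers (x of the grasp point in the frame of cap_tab between -0.015 and 0.015 m and y of the grasp point in the frame of cap_tab between -0.006 and 0.006 m and z of the grasp point in the frame of cap_tab below 0.011 m).
It fails at once if the jar or the spoon is moved more than 15 mm or lifted (distance of any of jar, spoon from where it was at the start of the episode above 0.015 m).
It fails at once if the plate or a tiffin tier is moved more than 15 mm or lifted (distance of any of plate, tier_low, tier_up from where it was at the start of the episode above 0.015 m).
It also fails if it takes over 56 s, if anything falls off the work surface, if the arm or the gripper's body presses on something with over 40 N, if the wrist force passes 120 N, or if a joint passes its speed limit or range.

ROBOT

A 6-joint arm with a two-finger parallel gripper is mounted at the origin on the work surface. World frame = base frame: x ahead of the robot, y to its left, z up, the work surface at z = 0. Lengths are in m, angles in degrees, forces in N, time in s.
With the tool pointing down it reaches from about 0.275 to 0.85 m from the base axis. Payload 19 kg.
Tool frame: the origin (TCP) lies midway between the tips of the shut fingers; the grasp point (between the pads) lies 19 mm behind it (r.grasp_offset is the distance from the TCP to the grasp point, in m); z points along the fingers, y is the direction in which the jaws open and shut (so a half turn about z gives the same grasp; the last joint's range is limited). The gripper opens to 85 mm and grips with 20 to 120 N. Pads are 22 mm wide; open, the fingers measure 114 mm over their backs; the gripper's body (76 mm by 85 mm) begins 54 mm behind the grasp point. The pads swing forward as they close: fully open they stand 13 mm farther back than shut.
Start: joints at [64.114, 8.623, 82.357, -0, 89.026, -7.678], TCP at [0.18, 0.546, 0.231] pointing down, gripper open.
Joint ranges: [-160.23, 160.23], [-39.13, 120.54], [6.94, 153.29], [-79.49, 259.48], [9.18, 160.14], [-161.06, 161.06]. Speed limits (degrees/s): [108.29, 108.29, 127.2, 172.46, 172.46, 172.46].

INTERFACE

Orientations are given as a 3x3 rotation matrix whose columns are the frame's x, y, z axes.
In Python, from bench import state, imaging, r gives the robot as it stands.
- The arm moves only by the tool arm_command, never from a script. Its argument "rows" is text: rows parted by semicolons, each of 6 numbers parted by spaces: the shift along the tool's x, y, z in cm, then the turn, a rotation vector about the tool's x, y, z in rad. A call has exactly 5 rows; each row shifts and turns the pose as measured when the row begins, along the tool's axes as they then stand; what a row does not reach is not made up. A row lasts 1/8 s, in which the tool goes at most 62.5 mm and 10.7 degrees, less where a joint would pass 70% of its speed; a pose out of reach is approached as far as the arm can. A call with a gripper value outside its range is refused whole. "gripper" is the opening, from 0 (shut) to 1 (fully open), set as the call begins (left out, the last holds). The fingers move at their own pace and stop on an object; "squeeze" is the grip in N (left out, the last holds). Time passes only in rows, so rows that do not move let the fingers close, or fill a call up. It gives the time, the measured TCP pose, the force and the opening at its end, in the units of the state.
- state(): the state, without advancing time (a new reading comes with each control period).
- imaging.get_image(name): name is "scene" or "side" or "wrist"; returns (picture, depth): 400x640x3 uint8, red, green, blue; 400x640 float32, m along the optical axis (not along the pixel's ray), 0 where there is no reading.
- imaging.calibration(name): a dict with "fx", "fy", "cx", "cy" (pixels), "rvec" (rotation vector, rad) and "tvec" (3), from world to camera coordinates, as OpenCV has them. Camera axes: x right, y down, z forward; pixel columns grow to the right and rows downward; lengths in m; the calibration is good to about 2 mm. A picture is of the moment at which its call begins: read the wrist's pose just before it. calibration takes no time and is no camera call; for the wrist camera it gives the pose at the moment of the call.
- r.job_done(): hands the job in, once; it reports no verdict.
The state is a dict: "t": time; "q": joint angles; "joint_vel": joint speeds; "tau": joint torques, N m; "tool_pos": TCP position; "tool_rot": TCP orientation; "force": force on the tool from outside, world axes, zero at the start; "torque": the same for the moment, N m; "gripper_width": finger opening in m.
Only numpy, scipy, OpenCV 4.12 (cv2) and the standard library are available. Lean on these libraries where they do the work, as an engineer would, in place of code of your own. Each camera call takes 0.05 s, during which the arm holds its last target.

## Working session

There is one attempt and no reset: what is moved stays moved. The work goes in short steps, Python scripts to look and compute and a tool call to move; the robot and the scene stay as the last step left them, time stands still between calls to the robot, and variables do not carry over. Pictures are saved under pics/ and viewed, and the job is handed in when it is done.

Besides the shell and the picture viewer there is one more tool, called after ">>>" as name(argument=value, ...) on one line, values as JSON. arm_command: Moves the arm, as the interface text tells. Its arguments: {"type":"object","properties":{"rows":{"type":"string"},"gripper":{"type":"number"},"squeeze":{"type":"number"}},"required":["rows"]}

```bash
mkdir -p pics; cat > h.py <<'E'
import numpy as np, cv2
from bench import state, imaging, r
def grab(n,f):
    im,d=imaging.get_image(n); c=imaging.calibration(n)
    cv2.imwrite('pics/'+f+'.png',cv2.cvtColor(im,cv2.COLOR_RGB2BGR)); np.savez('pics/'+f,im=im,d=d,**c); return im,d,c
def load(f): return np.load('pics/'+f+'.npz')
def ray(c,u,v):
    R=cv2.Rodrigues(np.array(c['rvec'],float))[0]; t=np.array(c['tvec'],float).ravel()
    o=-R.T@t; d=R.T@np.array([(u-c['cx'])/c['fx'],(v-c['cy'])/c['fy'],1.]); return o,d
def atz(c,u,v,z):
    o,d=ray(c,u,v); return o+d*(z-o[2])/d[2]
def atd(c,u,v,D):
    o,d=ray(c,u,v); return o+d*D[int(v),int(u)]
def crop(f,x0,y0,x1,y1,s,g):
    i=cv2.imread('pics/'+f+'.png')[y0:y1,x0:x1]; cv2.imwrite('pics/'+g+'.png',cv2.resize(i,None,fx=s,fy=s,interpolation=cv2.INTER_CUBIC))
E
python3 - <<'E'
from h import *
s=state();print(s['t'],s['tool_pos'],s['tool_rot'],s['gripper_width'],s['force'])
for n in ['scene','side','wrist']: grab(n,n+'0')
E
```

```text
0.0 [0.17958019 0.54597841 0.23066411] [[-9.49921359e-01  3.12488539e-01 -5.70197429e-04]
 [ 3.12489001e-01  9.49920716e-01 -1.12114950e-03]
 [ 1.91295983e-04 -1.24318428e-03 -9.99999209e-01]] 0.0853731049153413 [-0.43672875  0.07870529  0.16708444]
```

View pics/scene0.png

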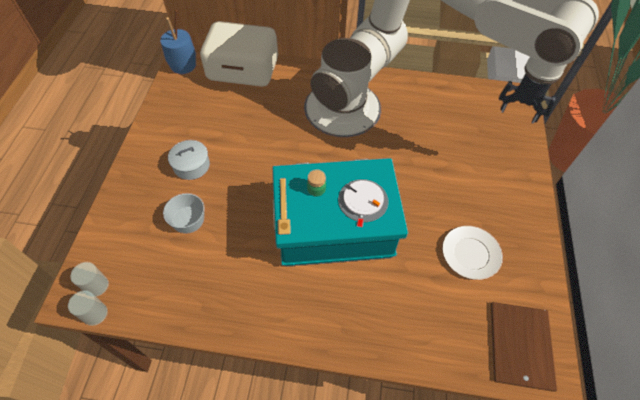

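View pics/side0.png

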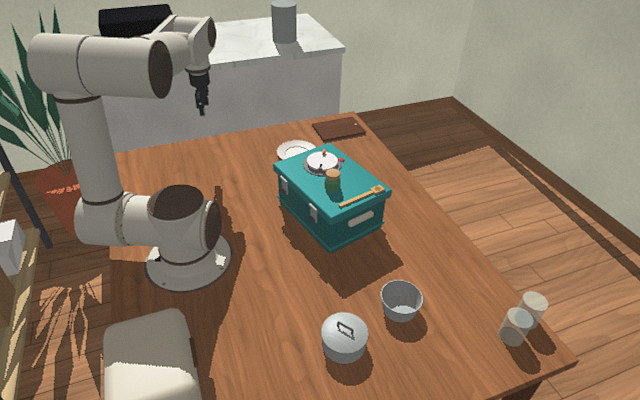

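View pics/wrist0.png

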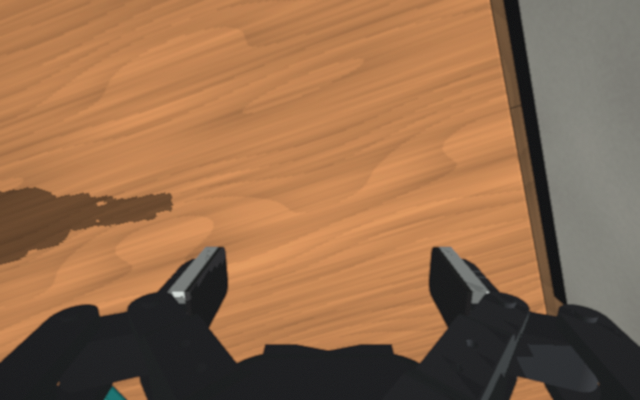

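```bash
python3 - <<'E'
from h import *
crop('scene0',260,150,420,270,5,'sc0')
z=load('scene0')
for u,v in [(362,197),(380,180),(345,225)]: print(atd(z,u,v,z['d']))
E
```

```text
[0.52374568 0.10993355 0.20688995]
[0.44278484 0.15581442 0.18489598]
[0.60721397 0.07421711 0.18523362]
```

View pics/sc0.png

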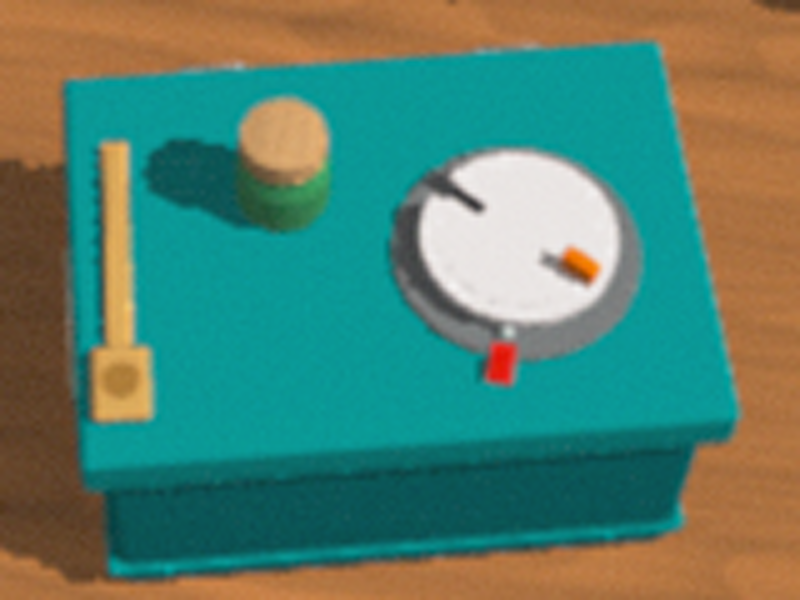

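```bash
cat > m.py <<'E'
from h import *
def capfit(f,zc=0.207,win=None):
    z=load(f); im=z['im'].astype(int); H,W=im.shape[:2]
    w=((im.min(2)>150)&(im.max(2)-im.min(2)<40)).astype(np.uint8)
    if win: 
        m=np.zeros_like(w); x0,y0,x1,y1=win; m[y0:y1,x0:x1]=1; w*=m
    n,l,s,c=cv2.connectedComponentsWithStats(w); k=1+np.argmax(s[1:,4])
    cn=max(cv2.findContours((l==k).astype(np.uint8),0,1)[0],key=len)[:,0]
    h=cv2.convexHull(cn)[:,0]
    P=np.array([atz(z,u,v,zc)[:2] for u,v in h])
    A=np.c_[2*P,np.ones(len(P))]; s_=np.linalg.lstsq(A,(P**2).sum(1),rcond=None)[0]
    return s_[:2],np.sqrt(s_[2]+s_[:2]@s_[:2]),P
E
python3 - <<'E'
from m import *
for f,w in [('scene0',(335,170,395,225)),('side0',(300,145,345,180))]:
    c,r_,P=capfit(f,.207,w); print(f,c,r_)
z=load('scene0')
c=atz(z,364,197.4,.207);p=atz(z,361.6,216.2,.198);n=atz(z,348,186.6,.207);t=atz(z,376.4,202.4,.221)
c0=c
for nme,q in zip('cpnt',(c,p,n,t)): d=q-c0; print(nme,q,np.hypot(d[0],d[1]),np.degrees(np.arctan2(d[1],d[0])))
o,d=ray(z,364,197);print(o)
crop('side0',260,130,400,235,5,'sd0')
E
```

```text
scene0 [0.52384594 0.1143606 ] 0.05744204214403174
side0 [0.5175074  0.11054339] 0.05614590485587641
c [0.52422566 0.11554814 0.207     ] 0.0 0.0
p [0.57990862 0.1156002  0.198     ] 0.05568298357190008 0.05356768793764257
n [0.49567878 0.06736099 0.207     ] 0.05600826488797084 -120.64321378329386
t [0.54387353 0.15014604 0.221     ] 0.03978760150097356 60.40810424719378
[1.22254038 0.08670734 1.28385695]
```

View pics/sd0.png

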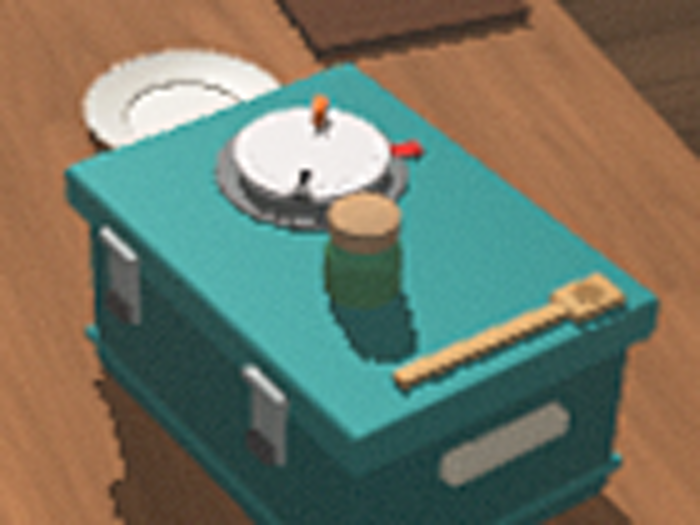

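```bash
cat >> h.py <<'E'
def to(p,yaw=None):
    s=state(); R=np.array(s['tool_rot']); t=np.array(s['tool_pos'])
    if yaw is None: rv=np.zeros(3); 
    else:
        x=np.array([np.cos(np.radians(yaw)),np.sin(np.radians(yaw)),0]); zz=np.array([0,0,-1.]); Rt=np.c_[x,np.cross(zz,x),zz]
        rv=cv2.Rodrigues(R.T@Rt)[0].ravel()
    d=R.T@(np.array(p)-t)*100
    print('t',s['t'],'pos',t.round(4),'yaw',np.degrees(np.arctan2(R[1,0],R[0,0])).round(1),'F',np.round(s['force'],1)); print('shift cm',d.round(2),'rot',rv.round(3))
E
python3 -c "
from h import *
to((.563,.137,.35),150)"
```

```text
t 0.15 pos [0.1796 0.546  0.2309] yaw 161.8 F [-0.5  0.2 -0.4]
shift cm [-49.2  -26.89 -11.9 ] rot [-0.001 -0.     0.206]
```

>>> arm_command(rows="-1 -0.5 -4 0 0 0; -3 -1.6 -4 0 0 0; -4.8 -2.6 -2 0 0 0.05; -5 -2.7 -1.9 0 0 0.05; -5 -2.7 0 0 0 0.05", gripper=0)

```text
t: 0.78
tool_pos: [0.3217, 0.3833, 0.3517]
tool_rot: [[-0.893, 0.449, -0.002], [0.449, 0.893, -0.005], [-0.0, -0.005, -1.0]]
force: [1.2, 0.8, -0.1]
gripper_width: 0.0002
```

>>> arm_command(rows="-5 -2.7 0 0 0 0; -5 -2.7 0 0 0 0; -5 -2.7 0 0 0 0; -5 -2.7 0 0 0 0; -5 -2.7 0 0 0 0")

```text
t: 1.4
tool_pos: [0.488, 0.1417, 0.3524]
tool_rot: [[-0.893, 0.45, -0.001], [0.45, 0.893, -0.004], [-0.001, -0.004, -1.0]]
force: [1.2, 0.1, 0.9]
gripper_width: 0.0003
```

```bash
python3 -c "
from h import *
to((.563,.137,.35),150)"
```

```text
t 1.4 pos [0.488  0.1417 0.3524] yaw 153.3 F [1.2 0.1 0.9]
shift cm [-6.92  2.95  0.23] rot [-0.004  0.001  0.057]
```

>>> arm_command(rows="-3 1.5 0 0 0 0.05; -3 1.4 0 0 0 0; -0.9 0 0 0 0 0; 0 0 0 0 0 0; 0 0 0 0 0 0")

```text
t: 2.02
tool_pos: [0.5651, 0.13, 0.3511]
tool_rot: [[-0.866, 0.5, -0.004], [0.5, 0.866, -0.005], [0.001, -0.006, -1.0]]
force: [-0.1, 0.1, 0.0]
gripper_width: 0.0
```

```bash
python3 -c "
from h import *
to((.563,.137,.35),150); grab('wrist','w1')"
```

```text
t 2.025 pos [0.5651 0.13   0.3511] yaw 150.0 F [-0.1  0.1  0. ]
shift cm [0.53 0.51 0.11] rot [-0.006 -0.001 -0.   ]
```

View pics/w1.png

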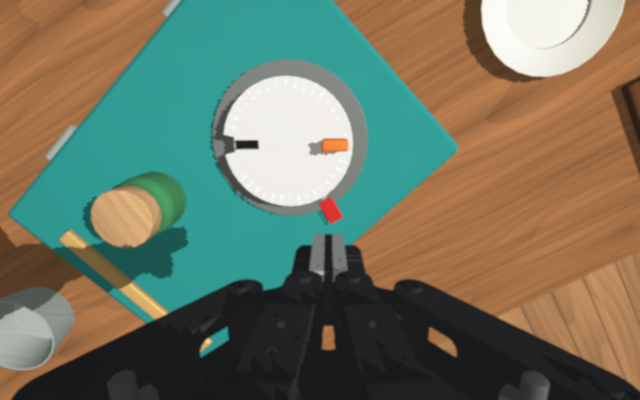

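```bash
python3 - <<'E'
from m import *
z=load('w1')
for zc in (.205,.207,.209):
    c,r_,P=capfit('w1',zc,(200,60,380,212)); print(zc,c,r_)
print([atd(z,u,v,z['d'])[2].round(4) for u,v in [(288,141),(280,180),(340,145),(330,210),(400,150)]])
crop('w1',200,50,390,230,4,'w1c')
E
```

```text
0.205 [0.51977431 0.11521292] 0.05536569879698179
0.207 [0.51969078 0.11554782] 0.05498107056056259
0.209 [0.51960724 0.11588272] 0.05459644232414859
[np.float64(0.2038), np.float64(0.2035), np.float64(0.2182), np.float64(0.1896), np.float64(0.1849)]
```

View pics/w1c.png

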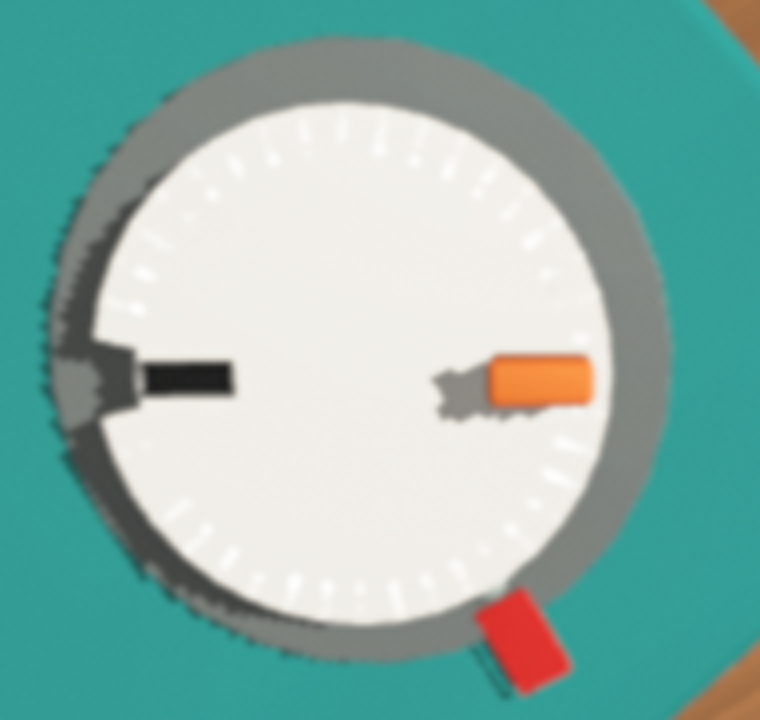

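```bash
python3 - <<'E'
from m import *
z=load('w1'); C=np.array([.5198,.1152])
for n,(u,v),h in [('line',(188,379),.205),('linein',(232,379),.205),('notch',(120,376),.205),('tab',(541,380),.219),('ear',(523,640),.191),('pin',(497,594),.196)]:
    q=atz(z,200+u/4,50+v/4,h)[:2]-C; print(n,q+C,np.hypot(*q),np.degrees(np.arctan2(q[1],q[0])))
E
```

```text
line [0.50309174 0.08443841] 0.035006304043859474 -118.50875166735635
linein [0.50776615 0.09255972] 0.025639731860462662 -117.99169924497046
notch [0.49533731 0.07224054] 0.049436209755026835 -119.65877467806838
tab [0.53911818 0.15007412] 0.03986723437412358 61.01617057201602
ear [0.59307846 0.11496997] 0.07327882591385292 -0.17985841981994996
pin [0.57912705 0.116114  ] 0.05933408769240111 0.8826397640177566
```

```bash
cat >> h.py <<'E'
C=np.array([.5198,.1152])
def fp(phi,off,z=.21,rad=.040):
    a=np.radians(phi); u=np.array([np.cos(a),np.sin(a)]); t=np.array([-u[1],u[0]]); return [*(C+rad*u-off*t),z]
E
python3 -c "
from h import *
to(fp(60.5,.026),150.5)"
```

```text
t 2.075 pos [0.565  0.13   0.3512] yaw 150.0 F [-0.4 -0.5 -0.5]
shift cm [ 0.6   0.56 14.12] rot [-0.006 -0.001 -0.009]
```

>>> arm_command(rows="0.6 0.6 4 -0.006 0 -0.009; 0 0 4 0 0 0; 0 0 3.5 0 0 0; 0 0 1 0 0 0; 0 0 0 0 0 0")

```text
t: 2.7
tool_pos: [0.5605, 0.14, 0.2268]
tool_rot: [[-0.872, 0.49, 0.006], [0.49, 0.872, 0.001], [-0.004, 0.004, -1.0]]
force: [1.0, 0.4, -0.4]
gripper_width: -0.0004
```

```bash
python3 -c "
from h import *
to(fp(60.5,.026),150.5)"
```

```text
t 2.7 pos [0.5605 0.14   0.2268] yaw 150.7 F [ 1.   0.4 -0.4]
shift cm [-0.27 -0.17  1.68] rot [0.004 0.004 0.003]
```

>>> arm_command(rows="-0.3 -0.2 0.6 0 0 0; 0 0 0.6 0 0 0; 0 0 0.3 0 0 0; 0 0 0 0 0 0; 0 0 0 0 0 0")

```text
t: 3.32
tool_pos: [0.5635, 0.1367, 0.2143]
tool_rot: [[-0.872, 0.49, 0.01], [0.49, 0.872, 0.002], [-0.008, 0.007, -1.0]]
force: [-0.7, 0.9, -0.4]
gripper_width: 0.0003
```

```bash
python3 -c "
from h import *
to(fp(60.5,.026),150.5);to(fp(75,.016),165); grab('wrist','w2')"
```

```text
t 3.325 pos [0.5635 0.1367 0.2143] yaw 150.7 F [-0.7  0.9 -0.4]
shift cm [ 0.14 -0.02  0.43] rot [0.007 0.008 0.003]
t 3.325 pos [0.5635 0.1367 0.2143] yaw 150.7 F [-0.7  0.9 -0.4]
shift cm [2.2  0.26 0.41] rot [ 0.006  0.009 -0.25 ]
```

View pics/w2.png

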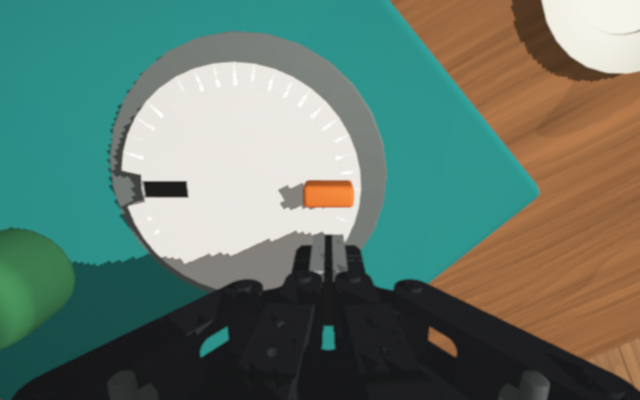

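>>> arm_command(rows="0.4 0 0.4 0.006 0.008 0; 0.5 0.1 0 0 0 -0.05; 0.5 0.15 0 0 0 -0.1; 0.5 0.15 0 0 0 -0.1; 0.4 0.1 0 0 0 -0.05")

```text
t: 4.0
tool_pos: [0.5439, 0.1515, 0.2096]
tool_rot: [[-0.98, 0.201, -0.001], [0.201, 0.98, 0.001], [0.001, 0.0, -1.0]]
force: [1.7, -0.8, 0.5]
gripper_width: 0.0001
```

```bash
python3 -c "
from h import *
to(fp(75,.016),165);to(fp(100,.016),190); grab('wrist','w3')"
```

```text
t 4.0 pos [0.5439 0.1515 0.2096] yaw 168.4 F [ 1.7 -0.8  0.5]
shift cm [-0.2  -0.15 -0.04] rot [ 0.    -0.001  0.059]
t 4.0 pos [0.5439 0.1515 0.2096] yaw 168.4 F [ 1.7 -0.8  0.5]
shift cm [ 1.62  0.26 -0.04] rot [ 0.    -0.001 -0.377]
```

View pics/w3.png

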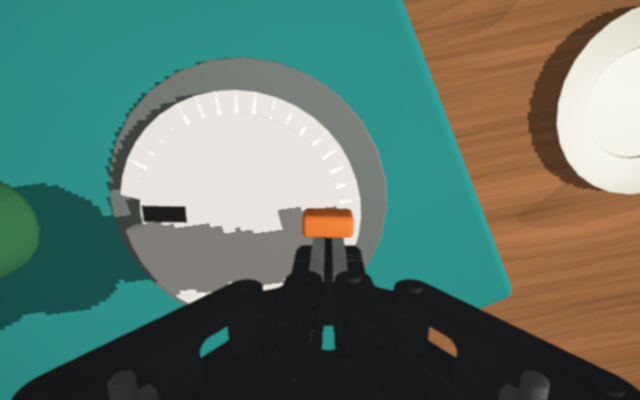

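>>> arm_command(rows="0.35 0.12 0 0 0 -0.085; 0.35 0.12 0 0 0 -0.085; 0.35 0.12 0 0 0 -0.085; 0.35 0.12 0 0 0 -0.085; 0.35 0.12 0 0 0 -0.085")

```text
t: 4.68
tool_pos: [0.5263, 0.1586, 0.2095]
tool_rot: [[-0.973, -0.23, -0.001], [-0.23, 0.973, 0.0], [0.0, 0.0, -1.0]]
force: [2.4, -0.6, 0.0]
gripper_width: -0.0001
```

```bash
python3 -c "
from h import *
to(fp(100,.016),190);to(fp(125,.016),215); grab('wrist','w4')"
```

```text
t 4.675 pos [0.5263 0.1586 0.2095] yaw -166.7 F [ 2.4 -0.6  0. ]
shift cm [-0.2  -0.17 -0.05] rot [ 0.    -0.     0.058]
t 4.675 pos [0.5263 0.1586 0.2095] yaw -166.7 F [ 2.4 -0.6  0. ]
shift cm [ 1.62  0.23 -0.05] rot [ 0.001 -0.    -0.378]
```

View pics/w4.png

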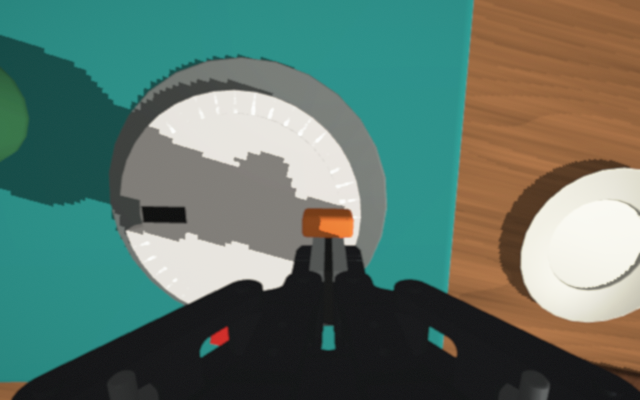

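>>> arm_command(rows="0.35 0.11 0 0 0 -0.085; 0.35 0.11 0 0 0 -0.085; 0.35 0.11 0 0 0 -0.085; 0.35 0.11 0 0 0 -0.085; 0.35 0.11 0 0 0 -0.085")

```text
t: 5.35
tool_pos: [0.5078, 0.1576, 0.2094]
tool_rot: [[-0.788, -0.616, -0.001], [-0.616, 0.788, 0.001], [-0.0, 0.002, -1.0]]
force: [1.5, 1.1, 1.3]
gripper_width: -0.0005
```

```bash
python3 -c "
from h import *
to(fp(128.4,.016),218.4);to(fp(153.4,.016),243.4);print(state()['q'])"
```

```text
t 5.35 pos [0.5078 0.1576 0.2094] yaw -142.0 F [1.5 1.1 1.3]
shift cm [ 0.09 -0.07 -0.06] rot [ 0.002  0.    -0.006]
t 5.35 pos [0.5078 0.1576 0.2094] yaw -142.0 F [1.5 1.1 1.3]
shift cm [ 1.94  0.22 -0.06] rot [ 0.001  0.001 -0.443]
[ 8.87977818e+00  3.94594195e+00  9.00589099e+01  8.93267454e-02
  8.60196949e+01 -1.19171985e+02]
```

>>> arm_command(rows="0.37 0.1 0 0 0 -0.08; 0.37 0.1 0 0 0 -0.08; 0.37 0.1 0 0 0 -0.08; 0.37 0.1 0 0 0 -0.08; 0.37 0.1 0 0 0 -0.08")

```text
t: 5.98
tool_pos: [0.4914, 0.1483, 0.2093]
tool_rot: [[-0.483, -0.875, -0.001], [-0.875, 0.483, 0.003], [-0.002, 0.003, -1.0]]
force: [1.2, 2.0, 0.5]
gripper_width: 0.0001
```

```bash
python3 -c "
from h import *
to(fp(152,.016),242);to(fp(180,.018),248);print(state()['q'][5]); grab('wrist','w5'); grab('scene','s5'); crop('s5',310,150,430,240,6,'s5c')"
```

```text
t 5.975 pos [0.4914 0.1483 0.2093] yaw -118.9 F [1.2 2.  0.5]
shift cm [-0.01 -0.06 -0.07] rot [ 0.003  0.002 -0.016]
t 5.975 pos [0.4914 0.1483 0.2093] yaw -118.9 F [1.2 2.  0.5]
shift cm [ 1.88  0.28 -0.08] rot [ 0.002  0.003 -0.121]
-143.03945042729282
```

View pics/w5.png

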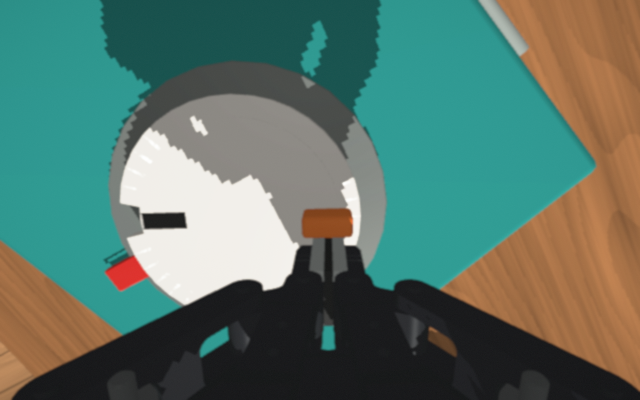

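View pics/s5c.png

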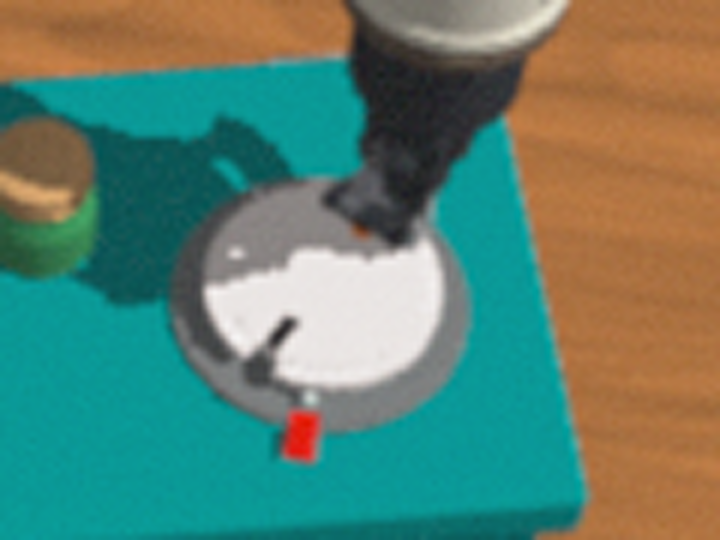

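```bash
python3 -c "
from h import *
to(fp(171,.0175),250)
z=load('w5')
for (u,v),h in [((164,220),.205),((126,273),.191)]:
    q=atz(z,u,v,h)[:2]-C;print(np.hypot(*q),np.degrees(np.arctan2(q[1],q[0])))"
```

```text
t 6.075 pos [0.4913 0.1481 0.2093] yaw -119.0 F [ 1.  -0.3  0.3]
shift cm [ 1.22  0.27 -0.07] rot [ 0.002  0.002 -0.157]
0.03468150244932931 -29.300272039287798
0.07381563134994523 -1.1845825155683278
```

>>> arm_command(rows="0.3 0.1 0 0 0 -0.05; 0.3 0.08 0 0 0 -0.05; 0.3 0.06 0 0 0 -0.05; 0.3 0.02 0 0 0 0; 0 0 0 0 0 0")

```text
t: 6.7
tool_pos: [0.4845, 0.1388, 0.2092]
tool_rot: [[-0.36, -0.933, -0.001], [-0.933, 0.36, 0.004], [-0.003, 0.002, -1.0]]
force: [0.6, 0.4, -0.2]
gripper_width: 0.0002
```

```bash
cat > look.py <<'E'
import sys
from h import *
n=sys.argv[1]
to(fp(180,.018),250);print(state()['q'][5]); grab('wrist','w'+n); grab('scene','s'+n); crop('s'+n,310,150,430,240,6,'s'+n+'c')
E
python3 look.py 6
```

```text
t 6.7 pos [0.4845 0.1388 0.2092] yaw -111.1 F [ 0.6  0.4 -0.2]
shift cm [ 0.69  0.24 -0.08] rot [ 0.002  0.003 -0.02 ]
-151.82172376169703
```

View pics/w6.png

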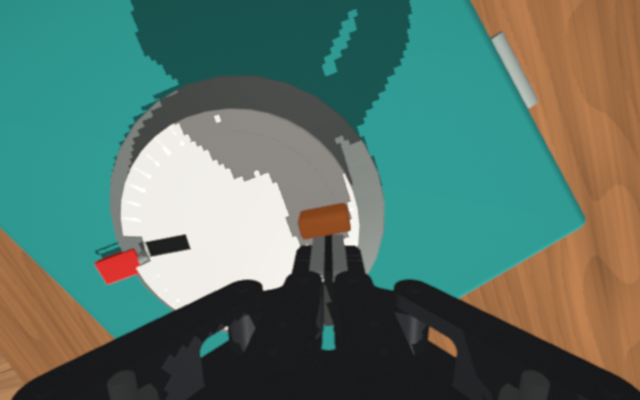

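View pics/s6c.png

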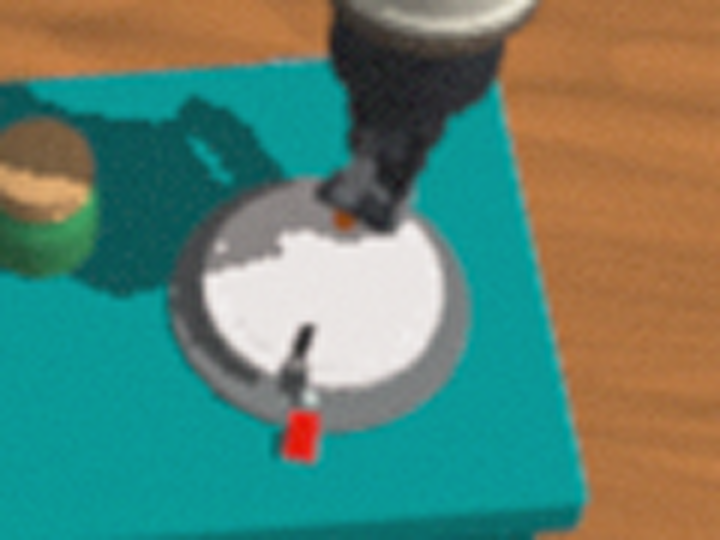

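```bash
python3 -c "
from h import *
crop('w6',80,190,240,310,5,'w6c')"
```

```text
(no output)
```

View pics/w6c.png

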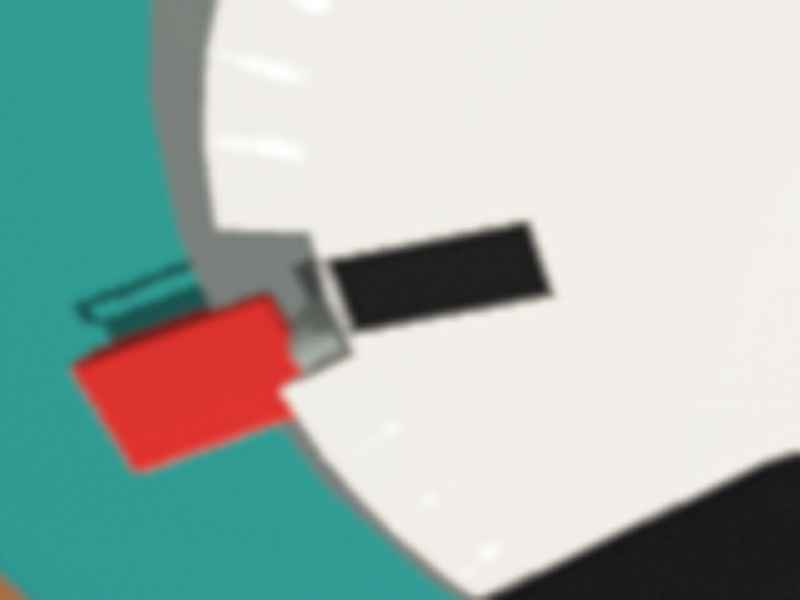

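```bash
cat > ang.py <<'E'
from h import *
def A(f,pts):
    z=load(f)
    for n,(u,v),h in pts:
        q=atz(z,u,v,h)[:2]-C; print(f,n,np.hypot(*q).round(4),np.degrees(np.arctan2(q[1],q[0])).round(1),(q+C).round(4))
E
python3 -c "
from ang import *
A('w6',[('l',(148,249),.205),('l',(188,241.6),.205),('ear',(80+190/5,190+385/5),.198),('ear',(80+190/5,190+385/5),.191),('pin',(80+322/5,190+345/5),.197)])
A('s6',[('l',(310+307/6,150+328/6),.205),('l',(310+300/6,150+360/6),.205),('pin',(310+310/6,150+398/6),.198)])
z=load('w6');print(atd(z,118,267,z['d']))"
```

```text
w6 l 0.0441 -10.6 [0.5631 0.1071]
w6 l 0.0246 -11.0 [0.544  0.1105]
w6 ear 0.067 -2.9 [0.5867 0.1119]
w6 ear 0.0727 -1.3 [0.5925 0.1136]
w6 pin 0.0533 -2.4 [0.5731 0.113 ]
s6 l 0.0284 -9.8 [0.5478 0.1104]
s6 l 0.0459 -7.7 [0.5653 0.109 ]
s6 pin 0.0605 0.6 [0.5803 0.1158]
[0.59453585 0.11416854 0.18851826]
```

>>> arm_command(rows="0.25 0.05 0 0 0 0; 0.25 0.03 0 0 0 0; 0 0 0 0 0 0; 0 0 0 0 0 0; 0 0 0 0 0 0")

```text
t: 7.42
tool_pos: [0.4819, 0.1343, 0.209]
tool_rot: [[-0.361, -0.933, -0.001], [-0.933, 0.361, 0.004], [-0.003, 0.002, -1.0]]
force: [1.7, 0.6, -0.2]
gripper_width: 0.0002
```

```bash
python3 look.py 7; python3 -c "
from h import *
crop('w7',80,190,240,310,5,'w7c')"
```

```text
t 7.425 pos [0.4819 0.1343 0.209 ] yaw -111.1 F [ 1.7  0.6 -0.2]
shift cm [ 0.18  0.16 -0.1 ] rot [ 0.002  0.003 -0.02 ]
-152.27542250977365
```

View pics/w7c.png

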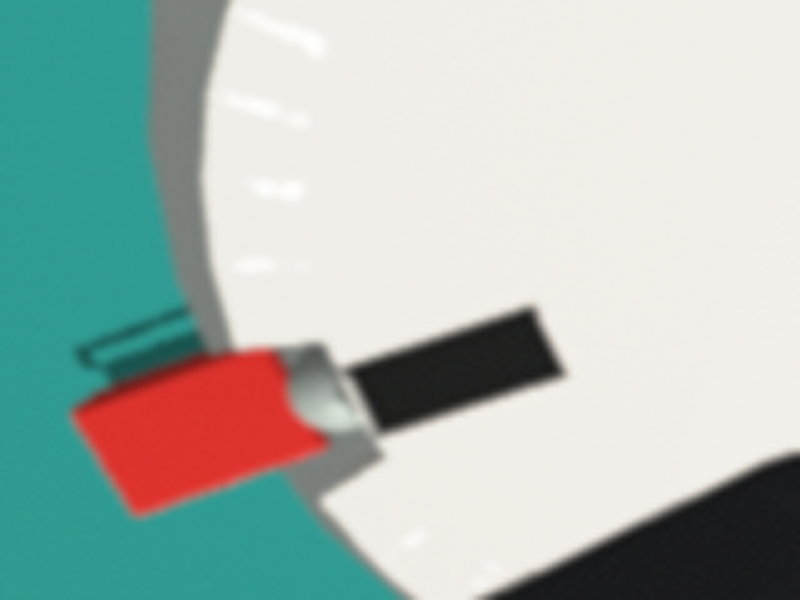

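View pics/s7c.png

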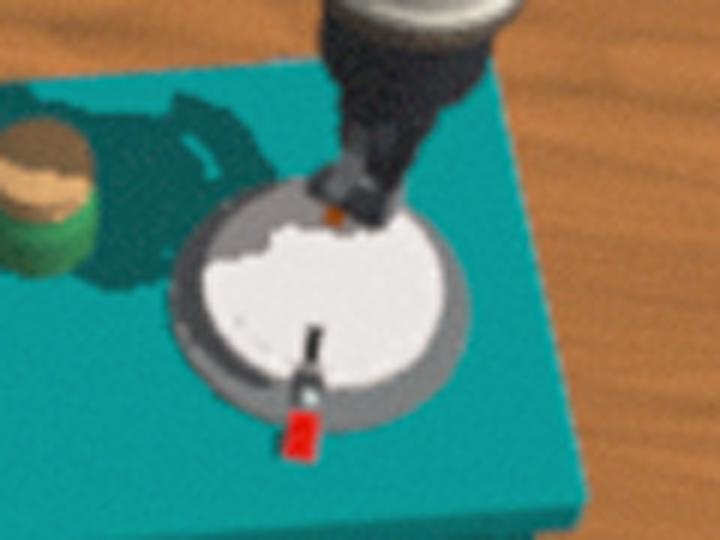

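```bash
python3 -c "
from ang import *
k=lambda u,v:(80+u/5,190+v/5)
A('w7',[('l',k(365,402),.205),('l',k(548,342),.205),('n1',k(322,345),.205),('n2',k(383,458),.205),('pin',k(320,392),.197),('ear',k(200,430),.19)])
A('s7',[('l',(310+316/6,150+328/6),.205),('l',(310+311/6,150+362/6),.205),('pin',(310+310/6,150+398/6),.198)])
"
```

```text
w7 l 0.0438 -2.7 [0.5636 0.1131]
w7 l 0.0247 -3.2 [0.5445 0.1138]
w7 n1 0.0455 -11.1 [0.5644 0.1064]
w7 n2 0.0452 4.8 [0.5649 0.119 ]
w7 pin 0.0533 -2.5 [0.573  0.1129]
w7 ear 0.0725 -0.8 [0.5923 0.1141]
s7 l 0.0273 -1.6 [0.5471 0.1144]
s7 l 0.0458 -1.4 [0.5655 0.1141]
s7 pin 0.0605 0.6 [0.5803 0.1158]
```

>>> arm_command(rows="0.12 0 0 0 0 0; 0 0 0 0 0 0; 0 0 0 0 0 0; 0 0 0 0 0 0; 0 0 0 0 0 0")

```text
t: 8.15
tool_pos: [0.4814, 0.1331, 0.209]
tool_rot: [[-0.361, -0.933, -0.001], [-0.933, 0.361, 0.004], [-0.003, 0.002, -1.0]]
force: [0.5, 1.3, 0.3]
gripper_width: 0.0003
```

```bash
python3 look.py 8; python3 -c "
from h import *
crop('w8',80,190,240,310,5,'w8c')"
```

```text
t 8.15 pos [0.4814 0.1331 0.209 ] yaw -111.1 F [0.5 1.3 0.3]
shift cm [ 0.05  0.15 -0.1 ] rot [ 0.002  0.003 -0.02 ]
-152.40683141361066
```

View pics/w8c.png

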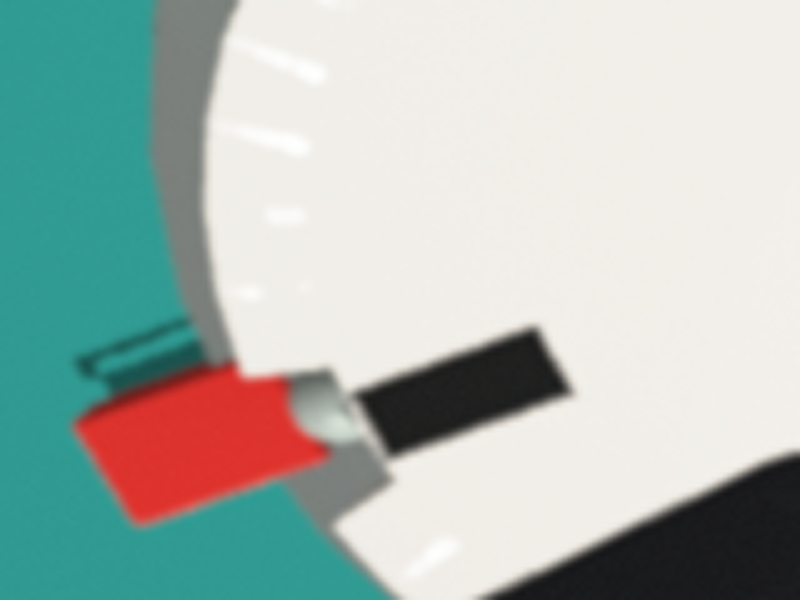

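```bash
python3 -c "
from ang import *
k=lambda u,v:(80+u/5,190+v/5)
A('w8',[('l',k(374,424),.205),('l',k(554,362),.205),('n1',k(333,370),.205),('n2',k(393,482),.205),('pin',k(325,408),.197),('ear',k(203,440),.19)])
z=load('w8');print(ray(z,320,200)[0])
A('s8',[('l',(310+319/6,150+328/6),.205)])
"
```

```text
w8 l 0.0436 -1.1 [0.5634 0.1143]
w8 l 0.0246 -1.1 [0.5444 0.1147]
w8 n1 0.0451 -9.3 [0.5643 0.1079]
w8 n2 0.0453 6.7 [0.5648 0.1205]
w8 pin 0.0532 -1.9 [0.573  0.1135]
w8 ear 0.0723 -0.8 [0.5921 0.1141]
[0.4577262  0.06913794 0.35042706]
s8 l 0.0271 1.2 [0.5469 0.1158]
```

View pics/s8c.png

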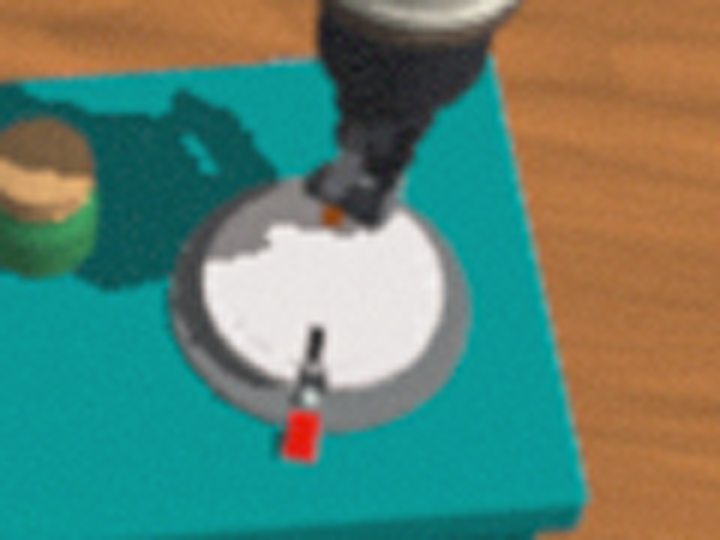

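>>> arm_command(rows="-0.5 0 0 0 0 0; -0.5 0 0 0 0 0; 0 0 -1.5 0 0 0; 0 0 -2 0 0 0; 0 0 0 0 0 0")

```text
t: 8.88
tool_pos: [0.4853, 0.1431, 0.2467]
tool_rot: [[-0.36, -0.933, -0.001], [-0.933, 0.36, 0.003], [-0.003, 0.002, -1.0]]
force: [0.2, -0.6, -0.6]
gripper_width: -0.0
```

```bash
python3 -c "
from h import *
to([.522,.115,.235],250)"
```

```text
t 8.875 pos [0.4853 0.1431 0.2467] yaw -111.1 F [ 0.2 -0.6 -0.6]
shift cm [ 1.3  -4.44  1.16] rot [ 0.002  0.003 -0.02 ]
```

>>> arm_command(rows="0.4 -1.5 0 0 0 0; 0.5 -1.5 0 0 0 0; 0.4 -1.4 0 0 0 0; 0 0 1 0 0 0; 0 0 0 0 0 0")

```text
t: 9.5
tool_pos: [0.5242, 0.1123, 0.234]
tool_rot: [[-0.361, -0.932, -0.004], [-0.932, 0.361, 0.003], [-0.001, 0.004, -1.0]]
force: [-0.0, 0.2, -0.7]
gripper_width: 0.0004
```

```bash
python3 look.py 9; python3 -c "
from h import *
to([.522,.115,.205])"
```

```text
t 9.5 pos [0.5242 0.1123 0.234 ] yaw -111.2 F [-0.   0.2 -0.7]
shift cm [-0.34  4.88  2.42] rot [ 0.004  0.002 -0.021]
-155.0715650111873
t 9.6 pos [0.5243 0.1125 0.2351] yaw -111.2 F [ 0.9  0.2 -0.3]
shift cm [-0.14  0.29  3.01] rot [0. 0. 0.]
```

View pics/w9.png

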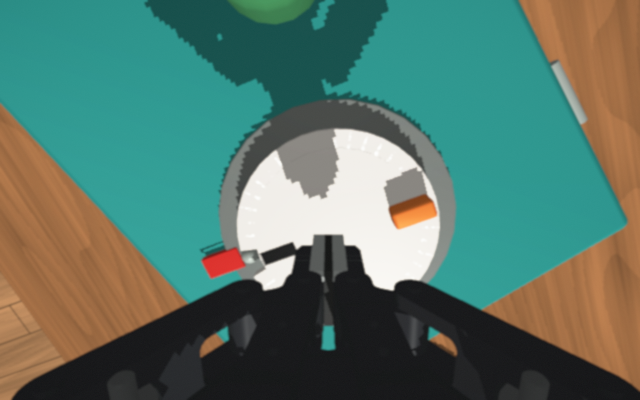

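View pics/s9c.png

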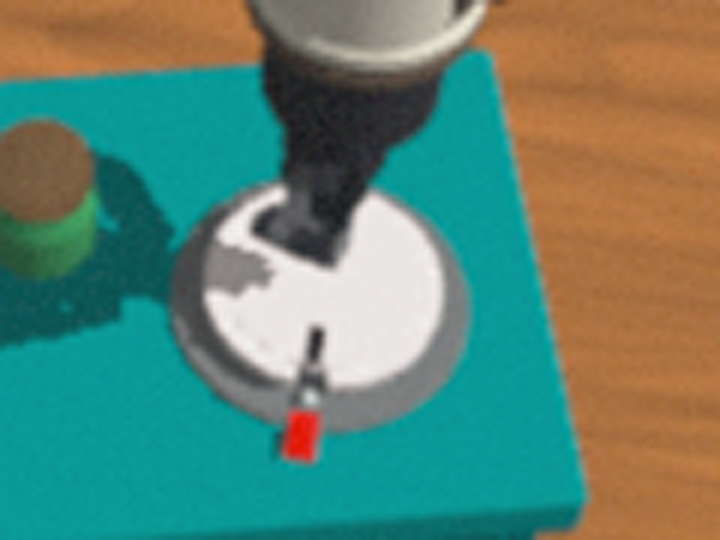

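>>> arm_command(rows="-0.2 0.3 1.2 0 0 0; 0 0 1 0 0 0; 0 0 0.4 0 0 0; 0 0 0.4 0 0 0; 0 0 0 0 0 0")

```text
t: 10.22
tool_pos: [0.5216, 0.1165, 0.2034]
tool_rot: [[-0.36, -0.933, -0.001], [-0.933, 0.36, 0.003], [-0.002, 0.002, -1.0]]
force: [0.6, 0.1, -0.3]
gripper_width: 0.0002
```

>>> arm_command(rows="0 0 0.2 0 0 0; 0 0 0.2 0 0 0; 0 0 0.2 0 0 0; 0 0 0.1 0 0 0; 0 0 0 0 0 0")

```text
t: 10.85
tool_pos: [0.5217, 0.1165, 0.1976]
tool_rot: [[-0.36, -0.933, 0.0], [-0.933, 0.36, 0.003], [-0.003, 0.001, -1.0]]
force: [-0.1, -0.4, -0.1]
gripper_width: -0.0001
```

>>> arm_command(rows="0 0 0.1 0 0 0; 0 0 0.1 0 0 0; 0 0 0.1 0 0 0; 0 0 0.1 0 0 0; 0 0 0.1 0 0 0")

```text
t: 11.48
tool_pos: [0.5219, 0.1165, 0.1967]
tool_rot: [[-0.36, -0.933, 0.004], [-0.933, 0.36, 0.003], [-0.005, -0.002, -1.0]]
force: [-6.2, -0.6, 14.7]
gripper_width: 0.0001
```

```bash
python3 look.py 10; python3 -c "
from h import *
z=load('w10');print([atd(z,u,v,z['d'])[2].round(4) for u,v in [(360,170),(300,150),(260,200),(560,250)]])"
```

```text
t 11.475 pos [0.5219 0.1165 0.1967] yaw -111.1 F [-6.2 -0.6 14.7]
shift cm [-0.05  4.52 -1.34] rot [-0.003  0.005 -0.019]
-154.7036343786257
[np.float64(0.1961), np.float64(0.1949), np.float64(0.1954), np.float64(0.1835)]
```

View pics/w10.png

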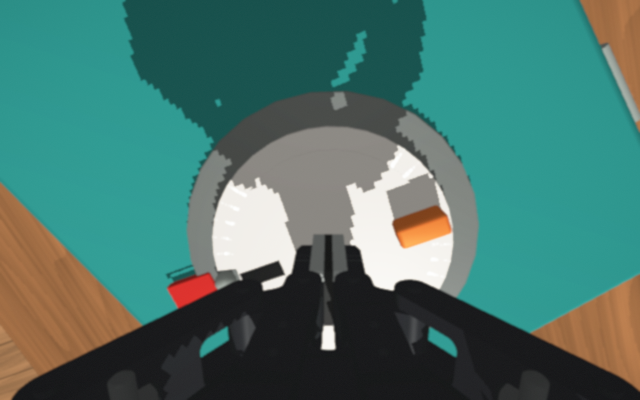

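>>> arm_command(rows="0 0 -0.5 0 0 0; 0 0 -2 0 0 0; 0 0 -4 0 0 0; 0 0 -4 0 0 0; 0 0 0 0 0 0")

```text
t: 12.2
tool_pos: [0.5214, 0.1161, 0.3042]
tool_rot: [[-0.36, -0.933, 0.003], [-0.933, 0.36, 0.003], [-0.004, -0.002, -1.0]]
force: [-0.4, -0.8, -0.9]
gripper_width: -0.0001
```

>>> arm_command(rows="-3 0 -2 0 0 0; -4 0 0 0 0 0; -3 0 0 0 0 0; 0 0 0 0 0 0; 0 0 0 0 0 0")

```text
t: 12.82
tool_pos: [0.5582, 0.2113, 0.3208]
tool_rot: [[-0.361, -0.932, -0.001], [-0.932, 0.361, 0.002], [-0.001, 0.002, -1.0]]
force: [-0.1, 0.1, 0.2]
gripper_width: 0.0001
```

```bash
python3 look.py 11; python3 -c "
from h import *
import numpy as np
z=load('w11');np.set_printoptions(precision=4)
print(state()['tool_pos'],state()['force'])"
```

```text
t 12.825 pos [0.5582 0.2113 0.3208] yaw -111.2 F [-0.1  0.1  0.2]
shift cm [10.13  4.46 11.07] rot [ 0.002  0.001 -0.021]
-145.53316837701075
[0.5581 0.211  0.3212] [-0.0493 -0.42   -0.0956]
```

View pics/w11.png

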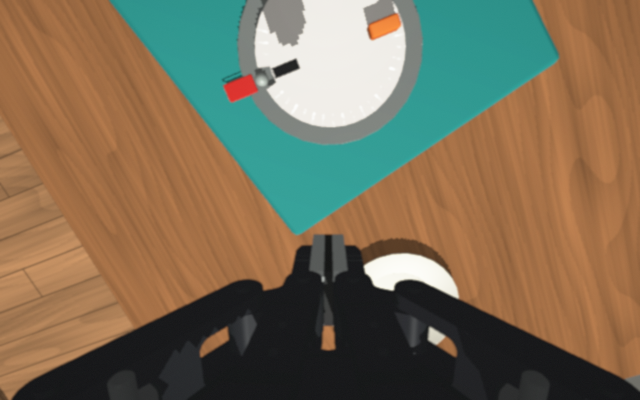

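View pics/s11c.png

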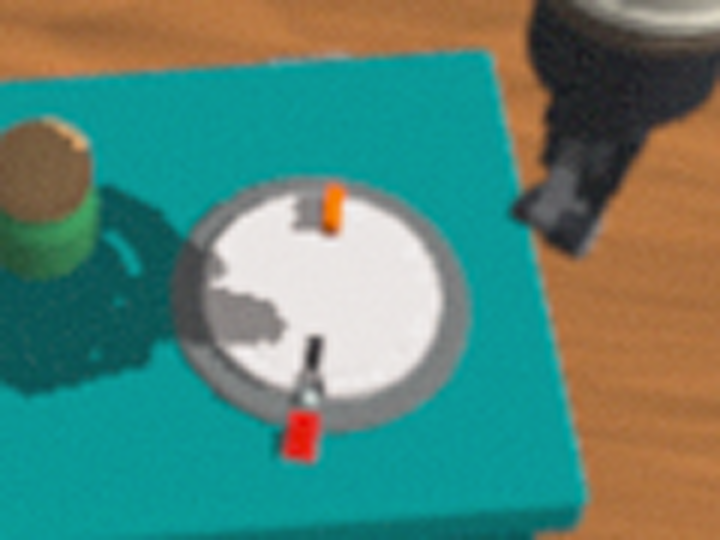

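```bash
python3 - <<'E'
from h import *
for f in ('s9','s11'):
    z=load(f); D=z['d']
    m=lambda u,v:np.median([atd(z,u+i,v+j,D)[2] for i in range(-2,3) for j in range(-2,3)])
    print(f,m(376,200),m(395,240))
z=load('w11'); print(np.median([atd(z,330+i,85+j,z['d'])[2] for i in range(-4,5) for j in range(-4,5)]), atd(z,410,60,z['d'])[2])
print(state()['t'])
E
```

```text
s9 0.20322969759802278 0.12932763125170443
s11 0.19693115524449545 0.13024680332274974
0.19585697444579753 0.18875113853576364
12.925
```

```bash
python3 - <<'E'
from h import *
def st(z,poly):
    D=z['d']; im=z['im'].astype(int)
    pts=[(u,v) for u,v in poly if D[v,u]>0]
    q=np.array([atd(z,u,v,D)[2] for u,v in pts]); return np.median(q).round(4),q.std().round(4),len(q)
for f in ('scene0','s8','s9','s11'):
    z=load(f); print(f,st(z,[(u,v) for u in range(366,381) for v in range(198,207)]), 'lid',st(z,[(u,v) for u in range(330,346) for v in range(215,228)]))
for f,box in (('w1',(270,310,90,130)),('w9',(340,380,170,195)),('w10',(330,350,140,170)),('w11',(310,350,80,115))):
    z=load(f); a,b,c,d=box; print(f,st(z,[(u,v) for u in range(a,b) for v in range(c,d)]))
z=load('w11');print('lid w11',st(z,[(u,v) for u in range(290,320) for v in range(170,200)]));z=load('w1');print('lid w1',st(z,[(u,v) for u in range(390,420) for v in range(120,170)]))
E
```

```text
scene0 (np.float64(0.2057), np.float64(0.006), 135) lid (np.float64(0.1842), np.float64(0.0023), 207)
s8 (np.float64(0.2037), np.float64(0.0023), 135) lid (np.float64(0.1843), np.float64(0.0022), 207)
s9 (np.float64(0.2037), np.float64(0.0019), 135) lid (np.float64(0.1839), np.float64(0.0023), 208)
s11 (np.float64(0.1957), np.float64(0.0022), 135) lid (np.float64(0.1845), np.float64(0.0023), 208)
w1 (np.float64(0.2042), np.float64(0.0007), 1597)
w9 (np.float64(0.2046), np.float64(0.0006), 998)
w10 (np.float64(0.1955), np.float64(0.0008), 598)
w11 (np.float64(0.196), np.float64(0.0007), 1397)
lid w11 (np.float64(0.184), np.float64(0.0007), 899)
lid w1 (np.float64(0.1841), np.float64(0.0007), 1496)
```

The larger samples put the drop at 8.0 mm (scene) and about 8.2 to 8.6 mm (wrist), so the cap is home.

```bash
python3 -c "
from bench import r
print(r.job_done())"
```

```text
the job is handed in; nothing more can be done
None
```

The filling port is closed and the job is handed in. With the shut fingertips I pushed the orange tab about 119° anticlockwise until the notch stood over the pin. I then pressed near the cap's centre until it stopped, and moved the gripper clear. The job took about 13 s of the 56 s allowed.

**Alignment:** before pressing, the notch line and the pin or red ear agreed to within about 1° in the wrist view. The scene view agreed to about 1°, and the last pictures show the pin in the notch.

**Depth:** the cap stopped at about 15 N. Its face dropped 8.0 mm in the scene camera and about 8.2 to 8.6 mm in the wrist camera. One earlier spot reading gave only 6.3 mm, but that came from a small noisy patch; the larger samples do not bear it out.

**Other objects:** I did not measure the jar, spoon, plate or tiers afterwards. The gripper came nowhere near them, and no force suggested contact.

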